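# Hold the strainer over the opened bench-end bin

### The job

I want to sift some grit into the bench-end bin: first raise its stiff lid by the red bar to just past upright, about 95 degrees open, so that it stays standing there. Then take the steel strainer by its black grip, carry it over the herb trough without bumping the trough or disturbing the other things, and hold it level, centred and square about 2 cm above the bin's mouth, never touching the bin with it. Finish still holding it there, motionless: do not set it down or let go.

Things in the scene. Friction and masses are not known exactly. Their poses are not given: they have to be found in the camera images.
- bin: Green rectangular bin fixed to the bench, 146 mm (its x) by 186 mm (its y) outside, 110 mm high, walls 8 mm, open inside; a wooden front panel on its -x side leans forward up to 20 mm proud, below 80 mm height. Origin: centre of its underside on the bench; z up, front towards -x, lid hinge along its +x side, parallel to its y.
- bin_mouth (a point): Centre of the bin's mouth, level with its rim, 110 mm above the bench; axes as the bin's.
- bin_lid (a joint): Angle of the bin's wooden lid (150 by 190 mm, 8 mm thick, 0.22 kg) in rad: 0 = shut and level, grows as its front edge is raised, 1.57 = upright, stop at 2.3. The hinge is stiff: the lid stays wherever it is left; raising takes about 3 to 6 N at the bar. When the lid is shut its mid-plane is 114 mm above the bench.
- lid_hinge (a point): Middle of the lid's hinge axis, 73 mm to +x of the bin's centre and 114 mm above the bench; the axis runs along the bin's y. This point does not move with the lid.
- lid_bar (a point): Middle of the red round bar on the lid's free edge: 10 mm thick, parallel to the hinge, 130 mm long, 195 mm from the hinge axis in the lid's mid-plane and 45 mm clear beyond the lid's edge, carried by an arm at each end (60 mm either side of the middle). It may be pinched from straight above at every lid angle and turns between the fingers.
- strainer: Loose steel strainer, 0.15 to 0.3 kg: a rectangular basket 104 mm (its x) by 144 mm (its y) over the rim, 61 mm high, with a fixed hoop handle rising in its y-z plane to 128 mm. Origin: centre of the basket's underside; z up. It starts on the bench to the right of the trough. Half a turn about z makes no difference.
- strainer_grip (a point): Centre of the black grip on top of the hoop: 12 mm thick (strainer's x), 60 mm long (its y), 16 mm high; 120 mm above the strainer's underside, over the centre of mass. Pinch it from above across its thickness.
- trough: Terracotta planter trough with herbs, fixed, between strainer and bin: 400 mm long (its x), 100 mm wide (its y), 95 mm high; the herbs reach 160 mm above the bench. Origin: centre of its underside, z up.
- crock: Loose round stoneware crock with stone-grey lid, 113 mm across, 137 mm high; bystander. Origin: centre of its underside.
- alu_pot: Loose small aluminium pot, 116 mm across and 75 mm high, 144 mm over its two side lugs; bystander. Origin: centre of its underside.
- scoop: Loose red plastic scoop lying flat, 168 mm long (its x), 55 mm wide, 32 mm high; bystander. Origin: on the bench beneath the joint of handle and bowl.
- clay_pot: Loose terracotta pot, 90 mm across, 80 mm high; bystander. Origin: centre of its underside.
- jar: Loose green glass jar, 70 mm across, 110 mm high; bystander. Origin: centre of its underside.
There are look-alikes about, which are no part of the job. What is shaped like the strainer but purple is not meant.

How it is judged:
By the outcome, as a careful person would: the job done as asked, in the order asked, and still so for the second after the job is handed in, while the arm keeps its last pose, push and grip.
It also fails if it takes over 67 s, if anything falls off the work surface, if the arm or the gripper's body presses on something with over 40 N, if the wrist force passes 120 N, or if a joint passes its speed limit or range.

### The arm

A 7-joint arm with a two-finger parallel gripper is mounted at the origin on the work surface. World frame = base frame: x ahead of the robot, y to its left, z up, the work surface at z = 0. Lengths are in m, angles in rad, forces in N, time in s.
With the tool pointing down it reaches from about 0.425 to 0.925 m from the base axis. Payload 6.8 kg.
Tool frame: the origin (TCP) lies between the finger pads; the fingertips stand r.tcp_to_tips ahead of it and the grasp point (between the pads) lies 3 mm ahead of it (r.tcp_to_tips is the distance from the TCP to the fingertips, in m); z points along the fingers, y is the line along which they close (so a half turn about z gives the same grasp; the last joint's range is limited). The gripper opens to 85 mm and grips with 20 to 120 N. Pads are 22 mm wide; open, the fingers measure 114 mm over their backs; the gripper's body (76 mm by 85 mm) begins 54 mm behind the grasp point. The pads swing forward as they close: fully open they stand 13 mm farther back than shut.
Start: joints at [-1.348, 0.477, 0.022, 1.555, -0.011, 1.109, -0.083], TCP at [0.219, 0.638, 0.253] pointing down, gripper open.
Joint ranges: [-2.96, 2.96], [-0.34, 2.1], [-1.41, 1.46], [0.24, 2.44], [-1.37, 4.51], [0.17, 1.92], [-2.96, 2.96]. Speed limits (rad/s): [2.39, 2.39, 3.14, 3.14, 3.14, 3.14, 3.14].

### API

Orientations are given as a rotation vector (axis times angle).
In Python, from bench import r gives the robot as it stands. The module is installed in compiled form; this text tells all that it offers.
- The arm moves only by the tool step_arm, never from a script. Its argument "moves" is a list of rows, each an object of numbers: "rx", "ry", "rz": the turn, a rotation vector about the tool's x, y, z in degrees; "dx", "dy", "dz": the shift along the tool's x, y, z in mm; "gripper": the opening, from -1 (shut) to 1 (fully open). In form: [{"rx": .., "ry": .., "rz": .., "dx": .., "dy": .., "dz": .., "gripper": ..}, ...]. A call has 1 to 20 rows; each row shifts and turns the commanded pose from where the row before left it, along the tool's axes as they then stand; what a row does not reach is not made up. A row lasts 1/8 s, in which the tool goes at most 62.5 mm and 10.7 degrees, less where a joint would pass 70% of its speed; a pose out of reach is approached as far as the arm can. A call is refused whole if a number of a shift passes 62.5 or a number of a turn 10.7, either way. A call with a gripper value outside its range is refused whole. The fingers move at their own pace and stop on an object; "grip_force" is the grip in N (left out, the last holds). Time passes only in rows, so rows that do not move let the fingers close. It gives the time, the measured TCP pose, the force, the opening and the grip force at its end, in the units of the state.
- r.get_obs(): the state, without advancing time (a new reading comes with each control period).
- r.grab_frame(name): name is "scene" or "top"; returns the picture (384x512x3 uint8, blue, green, red); there is no depth.
- r.camera_info(name): a dict with "mtx" (3x3 intrinsics, pixels), "rvec" (rotation vector, rad) and "tvec" (3), from world to camera coordinates, as OpenCV has them. Camera axes: x right, y down, z forward; pixel columns grow to the right and rows downward; lengths in m; the calibration is good to about 2 mm. A picture is of the moment at which its call begins. camera_info takes no time and is no camera call.
- r.hand_in(): hands the job in; it is judged then, once.
The state is a dict: "clock": time; "joints": joint angles; "qvel": joint speeds; "tau": joint torques, N m; "tcp_pos": TCP position; "orientation": TCP orientation; "contact_force": force on the tool from outside, world axes, zero at the start; "moment": the same for the moment, N m; "grip_width": finger opening in m; "gripper_force": force on a finger pad.
Only numpy, scipy, OpenCV 4.12 (cv2) and the standard library are available. Lean on these libraries where they do the work, as an engineer would, in place of code of your own. Each camera call takes 0.05 s, during which the arm holds its last target. There are 200 camera calls.

## Working session

There is one attempt and no reset: what is moved stays moved. The work goes in short steps, Python scripts to look and compute and a tool call to move; the robot and the scene stay as the last step left them, time stands still between calls to the robot, and variables do not carry over. Pictures are saved under pics/ and viewed, at most 10 in all, crops included, and the job is handed in when it is done.

Besides the shell and the picture viewer there is one more tool, called after "Emit:" in YAML: its name, and indented under it one key for each argument. step_arm: Moves the arm, as the interface text tells. Its arguments: {"type":"object","properties":{"moves":{"type":"array","items":{"type":"object","properties":{"rx":{"type":"number"},"ry":{"type":"number"},"rz":{"type":"number"},"dx":{"type":"number"},"dy":{"type":"number"},"dz":{"type":"number"},"gripper":{"type":"number"}}}},"grip_force":{"type":"number"}},"required":["moves"]}

```bash
mkdir -p pics; python3 - <<'E'
from bench import r
import cv2
for n in("scene","top"):
    cv2.imwrite(f"pics/{n}0.png",cv2.resize(r.grab_frame(n),(800,600)))
    print(n,r.camera_info(n))
print(r.get_obs(),r.tcp_to_tips)
E
```

```text
scene {'mtx': array([[356.26556134,   0.        , 258.24330495],
       [  0.        , 356.26556134, 193.79881139],
       [  0.        ,   0.        ,   1.        ]]), 'rvec': array([ 2.12739068,  0.82056447, -0.39052845]), 'tvec': array([-0.36920274, -0.12360734,  1.45999851])}
top {'mtx': array([[355.61758735,   0.        , 258.06775474],
       [  0.        , 355.61758735, 195.04167945],
       [  0.        ,   0.        ,   1.        ]]), 'rvec': array([ 2.19887291, -1.98970094,  0.23709605]), 'tvec': array([-0.04935107,  0.51383324,  1.09299887])}
{'clock': 0.1, 'joints': array([-1.34810104,  0.47768814,  0.0223515 ,  1.55633045, -0.01151135,
        1.10928679, -0.08310186]), 'qvel': array([-0.0014835 , -0.00105871, -0.00114939, -0.0022948 , -0.00053239,
       -0.00254238,  0.00049577]), 'tau': array([ 3.83900246e-03, -5.97764182e+01,  1.61317628e+00, -2.81953597e+01,
        1.27425665e-02,  4.95242479e-03,  3.50657061e-06]), 'tcp_pos': array([0.2190889 , 0.6379449 , 0.25245206]), 'orientation': array([-5.17212122e-01, -3.09856768e+00,  2.47710957e-03]), 'contact_force': array([-0.01778907, -0.00663669, -0.15940669]), 'moment': array([-0.0049729 , -0.00770344,  0.02454539]), 'gripper_force': 0.0, 'grip_width': 0.08534481583700453} 0.022
```

View pics/scene0.png

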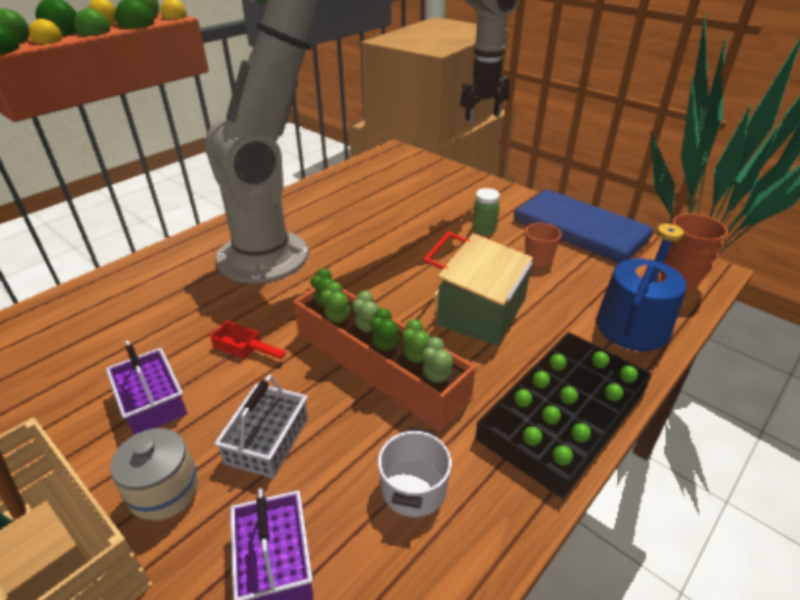

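View pics/top0.png

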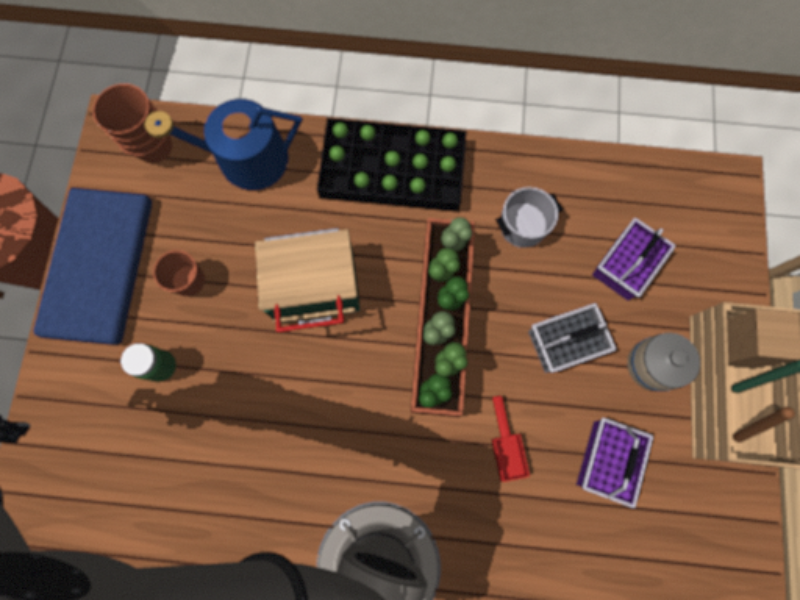

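The top view shows the bin lid at (305,270) with its red bar (277..342, 322), the trough at (443,315) and the robot base at (380,555).
Strainer candidates are steel at top (573,338) / scene (263,430), purple at top (636,258), and purple at top (617,462). I choose the steel one and check it, along with the bar, in one crop.

```bash
cat > h.py <<'E'
from bench import r
import cv2, numpy as np
from scipy.spatial.transform import Rotation as R
def cam(n):
    c=r.camera_info(n); return c["mtx"],R.from_rotvec(c["rvec"]).as_matrix(),c["tvec"]
def proj(n,P):
    K,Rm,t=cam(n); p=(np.atleast_2d(P)@Rm.T+t)@K.T; return p[:,:2]/p[:,2:]
def atz(n,u,v,z):   # full-res pixel -> world at height z
    K,Rm,t=cam(n); d=Rm.T@np.linalg.solve(K,[u,v,1]); o=-Rm.T@t
    return o+d*(z-o[2])/d[2]
def crop(img,x,y,w,h,s):
    return cv2.resize(img[y:y+h,x:x+w],None,fx=s,fy=s,interpolation=cv2.INTER_CUBIC)
E
python3 - <<'E'
from h import *
t=r.grab_frame("top");s=r.grab_frame("scene")
a=np.hstack([crop(t,150,140,100,75,4),crop(t,320,180,100,75,4)])
b=np.hstack([crop(s,260,130,100,75,4),crop(s,120,230,100,75,4)])
cv2.imwrite("pics/m.png",np.vstack([a,b]))
E
```

```text
(no output)
```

View pics/m.png

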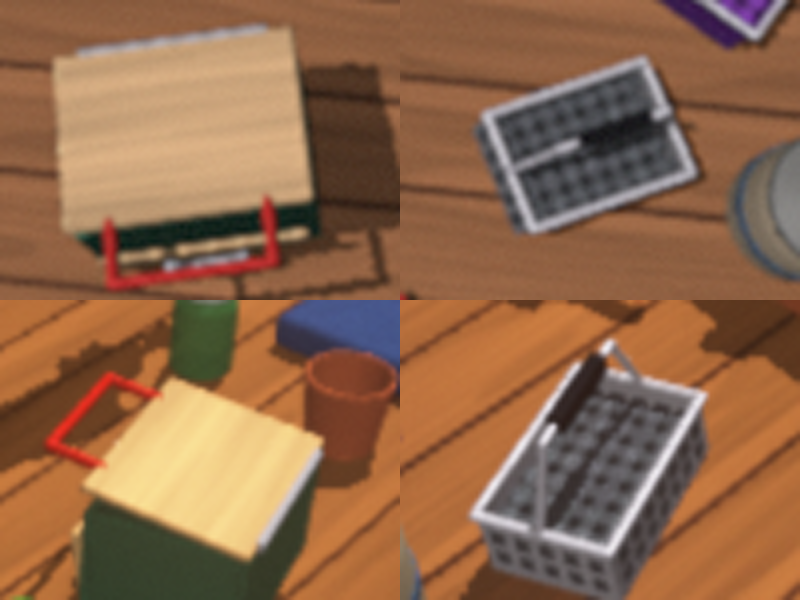

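The crop confirms the steel strainer (top crop right, grip at ~(626,131)) and the bar from (114,284) to (279,265) in the left crop. Next I fit the poses.

```bash
python3 - <<'E'
from h import *
from scipy.optimize import least_squares
def fit(name,pts,tp,sc,x0):
    f=lambda p:np.concatenate([(proj(n,np.c_[np.array([[np.cos(p[2]),-np.sin(p[2])],[np.sin(p[2]),np.cos(p[2])]])@np.array([pts[k][:2] for k in d]).T].T@np.eye(2) if 0 else
      np.c_[np.array([pts[k][:2] for k in d])@R.from_rotvec([0,0,p[2]]).as_matrix()[:2,:2].T+p[:2],[pts[k][2] for k in d]])-np.array(list(d.values()))).ravel() for n,d in(("top",tp),("scene",sc)) if d])
    s=least_squares(f,x0); print(name,s.x[:2].round(4),np.degrees(s.x[2]).round(2),"resid",s.fun.round(1)); return s.x
def P(off,dx,dy,**k): return {n:((u-dx)/4+off[0],(v-dy)/4+off[1]) for n,(u,v) in k.items()}
h=.118
# lid: hinge edge x=+73, front edge x=73-150; bar x=73-195
b=dict(bl=(.073,.095,h),br=(.073,-.095,h),fl=(-.077,.095,h),fr=(-.077,-.095,h),kl=(-.122,.065,.114),kr=(-.122,-.065,.114))
pb=fit("bin",b,P((150,140),0,0,bl=(54,60),br=(290,28),fr=(313,200),fl=(64,234),kl=(112,284),kr=(279,265)),
 P((260,130),0,300,fl=(168,380),bl=(322,440),br=(255,555),fr=(84,490),kl=(112,377),kr=(50,445)),[.6,.1,0])
g=dict(a=(-.052,.072,.061),b=(.052,.072,.061),c=(.052,-.072,.061),d=(-.052,-.072,.061),g=(0,.03,.126),k=(0,-.03,.126))
ps=fit("str",g,P((320,180),400,0,b=(480,112),c=(645,57),d=(698,180),a=(530,234),g=(582,145),k=(670,118)),
 P((120,230),400,300,c=(612,552) ,b=(705,395),d=(473,515)) if 0 else {},[.5,-.35,.2])
for u,v in((428,220),(473,222),(463,415),(413,411)): print("trough",atz("top",u/1.5625,v/1.5625,.095).round(3))
Rz=R.from_rotvec([0,0,pb[2]]).as_matrix()[:2,:2]
print("bar",pb[:2]+Rz@[-.122,0],"hinge",pb[:2]+Rz@[.073,0])
print("strainer scene proj",proj("scene",np.c_[np.array([v[:2] for v in g.values()])@R.from_rotvec([0,0,ps[2]]).as_matrix()[:2,:2].T+ps[:2],[v[2] for v in g.values()]]).round(1).tolist())
o=r.get_obs();print(R.from_rotvec(o["orientation"]).as_matrix().round(3))
for nm,u,v in(("herbs",440,320),("pot",530,215),("crock",665,360),("jar",140,360)):print(nm,atz("top",u/1.5625,v/1.5625,.1).round(3))
E
```

```text
bin [0.5579 0.2073] 13.14 resid [-1.6 -1.9 -0.7 -1.1 -1.2  1.4 -0.7  0.6 -1.5  1.5 -0.8  0.8  0.5  2.4
  1.3 -1.4 -1.6 -0.5 -1.5  1.9 -0.2  4.7 -1.   5.7]
str [ 0.4815 -0.3549] 23.88 resid [ 1.2  0.1  1.3  0.3  0.7 -0.3  0.7  0.4 -0.  -0.5 -3.6  0.2]
trough [ 0.694 -0.032  0.095]
trough [ 0.699 -0.126  0.095]
trough [ 0.303 -0.134  0.095]
trough [ 0.301 -0.038  0.095]
bar [0.43906118 0.17958655] hinge [0.62895667 0.2239115 ]
strainer scene proj [[162.5, 243.6], [195.1, 252.2], [169.7, 293.1], [134.1, 282.4], [167.6, 242.3], [155.7, 258.8]]
[[-0.946  0.325 -0.   ]
 [ 0.325  0.946 -0.001]
 [-0.    -0.001 -1.   ]]
herbs [ 0.483 -0.074  0.1  ]
pot [ 0.724 -0.242  0.1  ]
crock [ 0.448 -0.52   0.1  ]
jar [0.345 0.501 0.1  ]
```

```bash
python3 - <<'E'
from h import *
from scipy.optimize import least_squares
def P(off,dx,dy,**k): return {n:((u-dx)/4+off[0],(v-dy)/4+off[1]) for n,(u,v) in k.items()}
def W(p,q): return np.array(q)@R.from_rotvec([0,0,p[2]]).as_matrix().T+[p[0],p[1],0]
def run(name,model,tp,sc,x0):
    f=lambda p:np.concatenate([(proj(n,W(p,[model(p)[k] for k in d]))-np.array(list(d.values()))).ravel() for n,d in(("top",tp),("scene",sc))])
    s=least_squares(f,x0,loss="soft_l1");print(name,s.x[:2].round(4),np.degrees(s.x[2:]).round(2),s.fun.round(1))
    return s.x
def lid(p):
    a=p[3];L=lambda d,y,n:(.073-d*np.cos(a)+n*np.sin(a)*1,y,.114+d*np.sin(a)+n*np.cos(a))
    return dict(bl=L(0,.095,.004),br=L(0,-.095,.004),fl=L(.15,.095,.004),fr=L(.15,-.095,.004),kl=L(.195,.06,.0),kr=L(.195,-.06,0))
pb=run("bin",lid,P((150,140),0,0,bl=(54,60),br=(290,28),fr=(313,200),fl=(64,234),kl=(115,282),kr=(276,264)),
 P((260,130),0,300,fl=(168,380),bl=(322,440),br=(255,555),fr=(84,490),kl=(112,380),kr=(54,444)),[.56,.2,.2,0.])
g=dict(a=(-.052,.072,.061),b=(.052,.072,.061),c=(.052,-.072,.061),d=(-.052,-.072,.061),g=(0,0,.126))
ps=run("str",lambda p:g,P((320,180),400,0,b=(480,112),c=(645,57),d=(698,180),a=(530,234)),
 P((120,230),400,300,c=(612,552) ,b=(705,395),d=(473,515),g=(580,388)),[.5,-.35,.2])
print("bar",W(pb,[np.mean([lid(pb)["kl"],lid(pb)["kr"]],0)]).round(4),"hinge",W(pb,[(.073,0,.114)]).round(4))
E
```

```text
bin [0.5579 0.2033] [14.09  6.13] [-0.7 -1.4  0.1 -1.6 -0.  -0.7 -0.3 -0.4 -0.1  0.5 -0.4 -0.7 -0.1 -0.7
  0.5 -1.2 -1.6  0.1 -1.5 -1.  -1.4  0.5 -1.6  1.2]
str [ 0.4855 -0.3517] [25.26] [ 0.1 -0.6 -0.2 -1.4 -0.1 -2.3  0.3 -0.6 -0.4 -0.1  0.3 -2.  -1.9 -0.7
 -1.2 -1.5]
bar [[0.4407 0.1738 0.1348]] hinge [[0.6287 0.221  0.114 ]]
```

The lid starts about 6° ajar: bar at (0.441, 0.174, 0.135), bin yaw 14.1°. The strainer is at (0.4855, -0.352) with yaw 25°. I move above the bar.

Emit:
step_arm:
  moves:
    - {"rz": 9.5, "gripper": 0}
    - {"rz": 9.5, "gripper": 0}
    - {"rz": 9.5, "gripper": 0}
    - {"rz": 9.5, "gripper": 0}
    - {"rz": 9.5, "gripper": 0}
    - {"rz": 9.4, "gripper": 0}
    - {"dx": -30, "dy": 6}
    - {"dx": -42, "dy": 8.5}
    - {"dx": -42, "dy": 8.5}
    - {"dx": -42, "dy": 8.5}
    - {"dx": -42, "dy": 8.5}
    - {"dx": -42, "dy": 8.5}
    - {"dx": -42, "dy": 8.5}
    - {"dx": -42, "dy": 8.5}
    - {"dx": -42, "dy": 8.5}
    - {"dx": -42, "dy": 8.5}
    - {"dx": -42, "dy": 8.5}
    - {"dx": -42, "dy": 8.5}
    - {"dx": -12, "dz": 25}
    - {"dz": 25}
  grip_force: 25

```text
invalid input at $.moves[0]: expected keys rx, ry, rz, dx, dy, dz, gripper
```

```bash
cat > st.py <<'E'
from h import *
o=r.get_obs();M=R.from_rotvec(o["orientation"]).as_matrix()
print(o["clock"],o["tcp_pos"].round(4),"ytool deg",np.degrees(np.arctan2(M[1,1],M[0,1])).round(2),"zt",M[:,2].round(3),"F",o["contact_force"].round(1),"w",o["grip_width"].round(4),o["gripper_force"],"q",o["joints"].round(2))
E
python3 st.py; python3 - <<'E'
from h import *
t=r.grab_frame("top");s=r.grab_frame("scene")
cv2.imwrite("pics/m2.png",np.hstack([crop(t,140,130,100,130,4),crop(s,250,80,100,130,4)]))
E
```

```text
Traceback (most recent call last):
  File "st.py", line 3, in <module>
    print(o["clock"],o["tcp_pos"].round(4),"ytool deg",np.degrees(np.arctan2(M[1,1],M[0,1])).round(2),"zt",M[:,2].round(3),"F",o["contact_force"].round(1),"w",o["grip_width"].round(4),o["gripper_force"],"q",o["joints"].round(2))
                                                                                                                                                               ^^^^^^^^^^^^^^^^^^^^^
AttributeError: 'float' object has no attribute 'round'
```

View pics/m2.png

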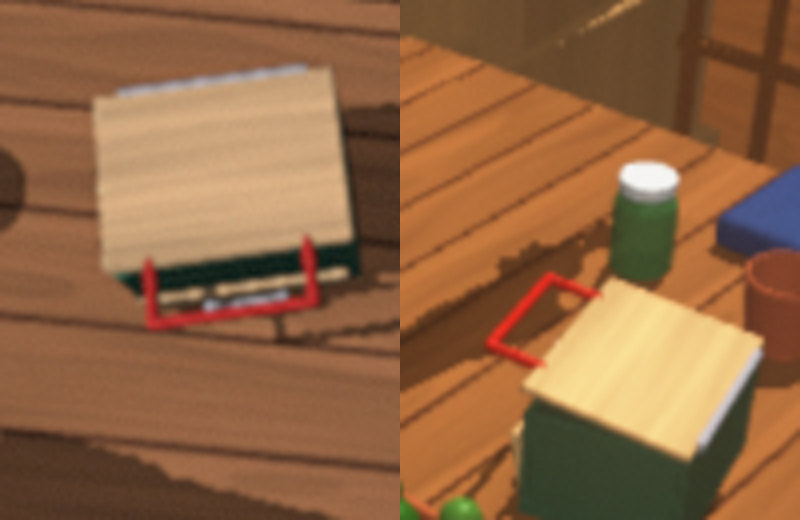

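The move was refused because every row needs all the keys. The picture just shows the untouched bin, with the bar at (150..318, 310) left and (490..550, 310) right.

Emit:
step_arm:
  moves:
    - {"rx": 0, "ry": 0, "rz": 9.5, "dx": 0, "dy": 0, "dz": 0, "gripper": 0}
    - {"rx": 0, "ry": 0, "rz": 9.5, "dx": 0, "dy": 0, "dz": 0, "gripper": 0}
    - {"rx": 0, "ry": 0, "rz": 9.5, "dx": 0, "dy": 0, "dz": 0, "gripper": 0}
    - {"rx": 0, "ry": 0, "rz": 9.5, "dx": 0, "dy": 0, "dz": 0, "gripper": 0}
    - {"rx": 0, "ry": 0, "rz": 9.5, "dx": 0, "dy": 0, "dz": 0, "gripper": 0}
    - {"rx": 0, "ry": 0, "rz": 9.4, "dx": 0, "dy": 0, "dz": 0, "gripper": 0}
    - {"rx": 0, "ry": 0, "rz": 0, "dx": -30, "dy": 6, "dz": 0, "gripper": 0}
    - {"rx": 0, "ry": 0, "rz": 0, "dx": -42, "dy": 8.5, "dz": 0, "gripper": 0}
    - {"rx": 0, "ry": 0, "rz": 0, "dx": -42, "dy": 8.5, "dz": 0, "gripper": 0}
    - {"rx": 0, "ry": 0, "rz": 0, "dx": -42, "dy": 8.5, "dz": 0, "gripper": 0}
    - {"rx": 0, "ry": 0, "rz": 0, "dx": -42, "dy": 8.5, "dz": 0, "gripper": 0}
    - {"rx": 0, "ry": 0, "rz": 0, "dx": -42, "dy": 8.5, "dz": 0, "gripper": 0}
    - {"rx": 0, "ry": 0, "rz": 0, "dx": -42, "dy": 8.5, "dz": 0, "gripper": 0}
    - {"rx": 0, "ry": 0, "rz": 0, "dx": -42, "dy": 8.5, "dz": 0, "gripper": 0}
    - {"rx": 0, "ry": 0, "rz": 0, "dx": -42, "dy": 8.5, "dz": 0, "gripper": 0}
    - {"rx": 0, "ry": 0, "rz": 0, "dx": -42, "dy": 8.5, "dz": 0, "gripper": 0}
    - {"rx": 0, "ry": 0, "rz": 0, "dx": -42, "dy": 8.5, "dz": 0, "gripper": 0}
    - {"rx": 0, "ry": 0, "rz": 0, "dx": -42, "dy": 8.5, "dz": 0, "gripper": 0}
    - {"rx": 0, "ry": 0, "rz": 0, "dx": -12, "dy": 0, "dz": 25, "gripper": 0}
    - {"rx": 0, "ry": 0, "rz": 0, "dx": 0, "dy": 0, "dz": 25, "gripper": 0}
  grip_force: 25

```text
clock: 2.8
tcp_pos: [0.4395, 0.1728, 0.2031]
orientation: [1.934, 2.475, 0.002]
contact_force: [0.3, 0.8, 0.0]
grip_width: 0.0427
gripper_force: 0.0
```

```bash
sed -i 's/o\["grip_width"\].round(4)/round(o["grip_width"],4)/' st.py; python3 st.py; python3 - <<'E'
from h import *
t=r.grab_frame("top");s=r.grab_frame("scene")
cv2.imwrite("pics/m3.png",np.hstack([crop(t,140,130,100,130,4),crop(s,250,80,100,130,4)]))
E
```

```text
2.8 [0.4395 0.1728 0.2031] ytool deg 13.99 zt [ 0.001  0.001 -1.   ] F [0.3 0.8 0. ] w 0.0427 0.0 q [-0.92  0.21  0.47  2.1  -0.13  0.85 -0.12]
```

View pics/m3.png

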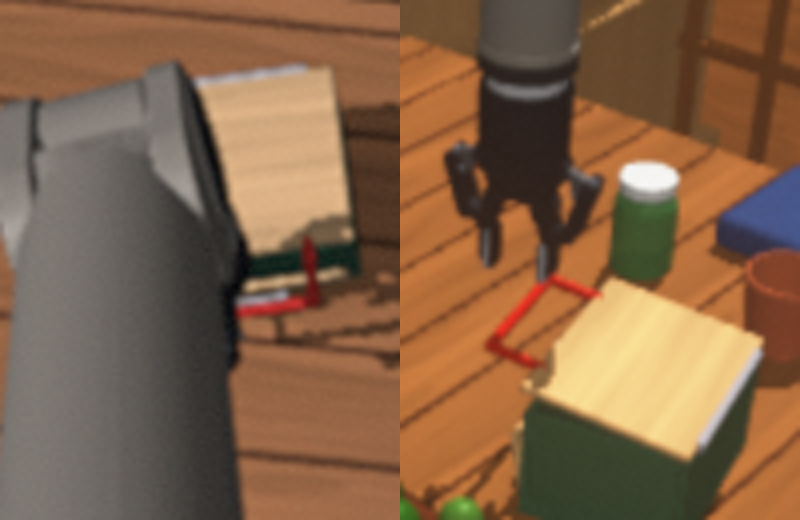

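The fingers hang over the bar, with tips at (488..545, 270) and the bar middle at (519,312) in the right crop. I descend and pinch.

Emit:
step_arm:
  moves:
    - {"rx": 0, "ry": 0, "rz": 0, "dx": 0, "dy": 0, "dz": 15, "gripper": 0}
    - {"rx": 0, "ry": 0, "rz": 0, "dx": 0, "dy": 0, "dz": 15, "gripper": 0}
    - {"rx": 0, "ry": 0, "rz": 0, "dx": 0, "dy": 0, "dz": 15, "gripper": 0}
    - {"rx": 0, "ry": 0, "rz": 0, "dx": 0, "dy": 0, "dz": 12, "gripper": 0}
    - {"rx": 0, "ry": 0, "rz": 0, "dx": 0, "dy": 0, "dz": 8, "gripper": 0}
    - {"rx": 0, "ry": 0, "rz": 0, "dx": 0, "dy": 0, "dz": 0, "gripper": 0}
    - {"rx": 0, "ry": 0, "rz": 0, "dx": 0, "dy": 0, "dz": 0, "gripper": -1}
    - {"rx": 0, "ry": 0, "rz": 0, "dx": 0, "dy": 0, "dz": 0, "gripper": -1}
    - {"rx": 0, "ry": 0, "rz": 0, "dx": 0, "dy": 0, "dz": 0, "gripper": -1}
    - {"rx": 0, "ry": 0, "rz": 0, "dx": 0, "dy": 0, "dz": 0, "gripper": -1}
    - {"rx": 0, "ry": 0, "rz": 0, "dx": 0, "dy": 0, "dz": 0, "gripper": -1}
    - {"rx": 0, "ry": 0, "rz": 0, "dx": 0, "dy": 0, "dz": 0, "gripper": -1}
  grip_force: 25

```text
clock: 4.4
tcp_pos: [0.4413, 0.1747, 0.1393]
orientation: [1.93, 2.475, 0.008]
contact_force: [6.0, -0.1, -2.9]
grip_width: 0.0091
gripper_force: 24.9
```

```bash
python3 st.py; python3 - <<'E'
from h import *
for w in (6.13,):
  pass
# arc increments from current bar angle to 95 deg, bin x fwd (=tool y), down (=tool z)
a=np.radians(np.linspace(6.1,95.5,19)); d=np.diff(np.c_[-.195*np.cos(a),-.195*np.sin(a)],axis=0)*1000
print(d.round(1).tolist(), np.hypot(*d.T)[0])
E
```

```text
4.4 [0.4413 0.1747 0.1393] ytool deg 14.13 zt [ 0.005  0.002 -1.   ] F [ 6.  -0.1 -2.9] w 0.0091 24.881876707077026 q [-0.87  0.32  0.44  2.15 -0.21  0.7  -0.05]
[[2.5, -16.7], [4.0, -16.4], [5.4, -16.0], [6.7, -15.5], [8.1, -14.9], [9.3, -14.1], [10.5, -13.2], [11.6, -12.3], [12.6, -11.2], [13.5, -10.1], [14.4, -8.9], [15.1, -7.6], [15.7, -6.3], [16.2, -4.9], [16.5, -3.5], [16.8, -2.0], [16.9, -0.6], [16.9, 0.9]] 16.898221928811537
```

Emit:
step_arm:
  moves:
    - {"rx": 0, "ry": 0, "rz": 0, "dx": 0, "dy": 1.2, "dz": -8.4, "gripper": -1}
    - {"rx": 0, "ry": 0, "rz": 0, "dx": 0, "dy": 1.3, "dz": -8.3, "gripper": -1}
    - {"rx": 0, "ry": 0, "rz": 0, "dx": 0, "dy": 2, "dz": -8.2, "gripper": -1}
    - {"rx": 0, "ry": 0, "rz": 0, "dx": 0, "dy": 2, "dz": -8.2, "gripper": -1}
    - {"rx": 0, "ry": 0, "rz": 0, "dx": 0, "dy": 2.6, "dz": -8, "gripper": -1}
    - {"rx": 0, "ry": 0, "rz": 0, "dx": 0, "dy": 2.8, "dz": -8, "gripper": -1}
    - {"rx": 0, "ry": 0, "rz": 0, "dx": 0, "dy": 6.7, "dz": -15.5, "gripper": -1}
    - {"rx": 0, "ry": 0, "rz": 0, "dx": 0, "dy": 8.1, "dz": -14.9, "gripper": -1}
    - {"rx": 0, "ry": 0, "rz": 0, "dx": 0, "dy": 9.3, "dz": -14.1, "gripper": -1}
    - {"rx": 0, "ry": 0, "rz": 0, "dx": 0, "dy": 0, "dz": 0, "gripper": -1}

```text
clock: 5.65
tcp_pos: [0.4815, 0.1847, 0.2342]
orientation: [1.925, 2.469, 0.023]
contact_force: [25.2, 5.4, -19.5]
grip_width: 0.0089
gripper_force: 25.0
```

```bash
python3 st.py
```

```text
5.65 [0.4815 0.1847 0.2342] ytool deg 14.11 zt [ 0.017  0.005 -1.   ] F [ 25.2   5.4 -19.5] w 0.0089 25.038682222366333 q [-0.9   0.24  0.48  1.99 -0.13  0.92 -0.1 ]
```

Force is radial (the path runs slightly outside the true arc), and the real angle is about 39°. I ease inward, then continue.

Emit:
step_arm:
  moves:
    - {"rx": 0, "ry": 0, "rz": 0, "dx": 0, "dy": 3, "dz": 1, "gripper": -1}
    - {"rx": 0, "ry": 0, "rz": 0, "dx": 0, "dy": 3, "dz": 1, "gripper": -1}
    - {"rx": 0, "ry": 0, "rz": 0, "dx": 0, "dy": 0, "dz": 0, "gripper": -1}

```text
clock: 6.02
tcp_pos: [0.4789, 0.1841, 0.2302]
orientation: [-1.93, -2.477, 0.002]
contact_force: [-2.3, -0.8, 4.1]
grip_width: 0.009
gripper_force: 26.4
```

```bash
python3 st.py; python3 - <<'E'
import numpy as np
a=np.radians(np.linspace(39,75,7)); print(np.diff(np.c_[-.195*np.cos(a),-.195*np.sin(a)],axis=0).round(4).tolist())
E
```

```text
6.025 [0.4789 0.1841 0.2302] ytool deg 14.14 zt [-0.002 -0.    -1.   ] F [-2.3 -0.8  4.1] w 0.009 26.444181203842163 q [-0.89  0.25  0.48  1.99 -0.14  0.94 -0.09]
[[0.0137, -0.0152], [0.0152, -0.0137], [0.0165, -0.012], [0.0177, -0.0102], [0.0186, -0.0083], [0.0194, -0.0063]]
```

Emit:
step_arm:
  moves:
    - {"rx": 0, "ry": 0, "rz": 0, "dx": 0, "dy": 9.5, "dz": -12, "gripper": -1}
    - {"rx": 0, "ry": 0, "rz": 0, "dx": 0, "dy": 10.4, "dz": -11.3, "gripper": -1}
    - {"rx": 0, "ry": 0, "rz": 0, "dx": 0, "dy": 11.3, "dz": -10.4, "gripper": -1}
    - {"rx": 0, "ry": 0, "rz": 0, "dx": 0, "dy": 12, "dz": -9.5, "gripper": -1}
    - {"rx": 0, "ry": 0, "rz": 0, "dx": 0, "dy": 12.7, "dz": -8.5, "gripper": -1}
    - {"rx": 0, "ry": 0, "rz": 0, "dx": 0, "dy": 13.3, "dz": -7.5, "gripper": -1}
    - {"rx": 0, "ry": 0, "rz": 0, "dx": 0, "dy": 13.9, "dz": -6.4, "gripper": -1}
    - {"rx": 0, "ry": 0, "rz": 0, "dx": 0, "dy": 14.4, "dz": -5.3, "gripper": -1}
    - {"rx": 0, "ry": 0, "rz": 0, "dx": 0, "dy": 0, "dz": 0, "gripper": -1}

```text
clock: 7.15
tcp_pos: [0.5763, 0.2084, 0.3015]
orientation: [1.93, 2.476, 0.004]
contact_force: [3.3, 0.5, -5.1]
grip_width: 0.0092
gripper_force: 24.8
```

```bash
python3 st.py
```

```text
7.15 [0.5763 0.2084 0.3015] ytool deg 14.12 zt [ 0.003  0.    -1.   ] F [ 3.3  0.5 -5.1] w 0.0092 24.77092444896698 q [-0.83  0.36  0.5   1.68 -0.18  1.15 -0.03]
```

Emit:
step_arm:
  moves:
    - {"rx": 0, "ry": 0, "rz": 0, "dx": 0, "dy": 8.2, "dz": -2.2, "gripper": -1}
    - {"rx": 0, "ry": 0, "rz": 0, "dx": 0, "dy": 8.3, "dz": -2, "gripper": -1}
    - {"rx": 0, "ry": 0, "rz": 0, "dx": 0, "dy": 8.3, "dz": -1.6, "gripper": -1}
    - {"rx": 0, "ry": 0, "rz": 0, "dx": 0, "dy": 8.4, "dz": -1.2, "gripper": -1}
    - {"rx": 0, "ry": 0, "rz": 0, "dx": 0, "dy": 8.5, "dz": -0.9, "gripper": -1}
    - {"rx": 0, "ry": 0, "rz": 0, "dx": 0, "dy": 8.5, "dz": -0.5, "gripper": -1}
    - {"rx": 0, "ry": 0, "rz": 0, "dx": 0, "dy": 8.5, "dz": 0, "gripper": -1}
    - {"rx": 0, "ry": 0, "rz": 0, "dx": 0, "dy": 8.5, "dz": 0.2, "gripper": -1}
    - {"rx": 0, "ry": 0, "rz": 0, "dx": 0, "dy": 8.5, "dz": 0.6, "gripper": -1}
    - {"rx": 0, "ry": 0, "rz": 0, "dx": 0, "dy": 0, "dz": 0, "gripper": -1}
    - {"rx": 0, "ry": 0, "rz": 0, "dx": 0, "dy": 0, "dz": 0, "gripper": -1}

```text
clock: 8.52
tcp_pos: [0.6485, 0.2265, 0.3084]
orientation: [1.93, 2.476, 0.002]
contact_force: [3.3, -2.6, 0.9]
grip_width: 0.0091
gripper_force: 25.2
```

```bash
python3 st.py
```

```text
8.525 [0.6485 0.2265 0.3084] ytool deg 14.13 zt [ 0.002 -0.    -1.   ] F [ 3.3 -2.6  0.9] w 0.0091 25.207413733005524 q [-0.76  0.49  0.49  1.49 -0.24  1.23  0.01]
```

The lid is at about 95.5° by arc geometry. I release, rise, and move above the strainer.

Emit:
step_arm:
  moves:
    - {"rx": 0, "ry": 0, "rz": 0, "dx": 0, "dy": 0, "dz": 0, "gripper": -0.2}
    - {"rx": 0, "ry": 0, "rz": 0, "dx": 0, "dy": 0, "dz": 0, "gripper": -0.2}
    - {"rx": 0, "ry": 0, "rz": 0, "dx": 0, "dy": 0, "dz": 0, "gripper": -0.2}
    - {"rx": 0, "ry": 0, "rz": 0, "dx": 0, "dy": 0, "dz": -15, "gripper": -0.2}
    - {"rx": 0, "ry": 0, "rz": 0, "dx": 0, "dy": 0, "dz": -25, "gripper": -0.2}
    - {"rx": 0, "ry": 0, "rz": 0, "dx": 0, "dy": 0, "dz": -25, "gripper": -0.2}
    - {"rx": 0, "ry": 0, "rz": 0, "dx": -20, "dy": -11, "dz": 0, "gripper": 0}
    - {"rx": 0, "ry": 0, "rz": 0, "dx": -42, "dy": -24, "dz": 0, "gripper": 0}
    - {"rx": 0, "ry": 0, "rz": 0, "dx": -42, "dy": -24, "dz": 0, "gripper": 0}
    - {"rx": 0, "ry": 0, "rz": 0, "dx": -42, "dy": -24, "dz": 0, "gripper": 0}
    - {"rx": 0, "ry": 0, "rz": 0, "dx": -42, "dy": -24, "dz": 0, "gripper": 0}
    - {"rx": 0, "ry": 0, "rz": 0, "dx": -42, "dy": -24, "dz": 0, "gripper": 0}
    - {"rx": 0, "ry": 0, "rz": 0, "dx": -42, "dy": -24, "dz": 0, "gripper": 0}
    - {"rx": 0, "ry": 0, "rz": 0, "dx": -42, "dy": -24, "dz": 0, "gripper": 0}
    - {"rx": 0, "ry": 0, "rz": 0, "dx": -42, "dy": -24, "dz": 0, "gripper": 0}
    - {"rx": 0, "ry": 0, "rz": 0, "dx": -42, "dy": -24, "dz": 0, "gripper": 0}
    - {"rx": 0, "ry": 0, "rz": 0, "dx": -42, "dy": -24, "dz": 0, "gripper": 0}
    - {"rx": 0, "ry": 0, "rz": 0, "dx": -42, "dy": -24, "dz": 0, "gripper": 0}
    - {"rx": 0, "ry": 0, "rz": 0, "dx": -39.5, "dy": -24, "dz": 0, "gripper": 0}
    - {"rx": 0, "ry": 0, "rz": 0, "dx": 0, "dy": 0, "dz": 0, "gripper": 0}

```text
clock: 11.02
tcp_pos: [0.4809, -0.357, 0.3735]
orientation: [1.942, 2.469, -0.003]
contact_force: [0.9, 0.8, -0.0]
grip_width: 0.043
gripper_force: 0.0
```

Emit:
step_arm:
  moves:
    - {"rx": 0, "ry": 0, "rz": -5.6, "dx": 0, "dy": 0, "dz": 40, "gripper": 0}
    - {"rx": 0, "ry": 0, "rz": -5.5, "dx": 0, "dy": 0, "dz": 40, "gripper": 0}
    - {"rx": 0, "ry": 0, "rz": 0, "dx": 0, "dy": 0, "dz": 40, "gripper": 0}
    - {"rx": 0, "ry": 0, "rz": 0, "dx": 0, "dy": 0, "dz": 30, "gripper": 0}
    - {"rx": 0, "ry": 0, "rz": 0, "dx": 0, "dy": 0, "dz": 15, "gripper": 0}
    - {"rx": 0, "ry": 0, "rz": 0, "dx": 0, "dy": 0, "dz": 0, "gripper": 0}

```text
clock: 11.78
tcp_pos: [0.4847, -0.3516, 0.2079]
orientation: [-1.681, -2.652, -0.0]
contact_force: [0.6, 0.1, 0.5]
grip_width: 0.043
gripper_force: 0.0
```

```bash
python3 st.py; python3 - <<'E'
from h import *
t=r.grab_frame("top");s=r.grab_frame("scene")
cv2.imwrite("pics/m4.png",np.vstack([np.hstack([crop(t,150,100,100,75,4),crop(t,320,180,100,75,4)]),np.hstack([crop(s,260,90,100,75,4),crop(s,120,210,100,75,4)])]))
E
```

```text
11.775 [ 0.4847 -0.3516  0.2079] ytool deg 25.26 zt [-0.001  0.001 -1.   ] F [0.6 0.1 0.5] w 0.043 0.0 q [ 0.05  0.46  0.64  1.82 -0.32  0.97  1.26]
```

View pics/m4.png

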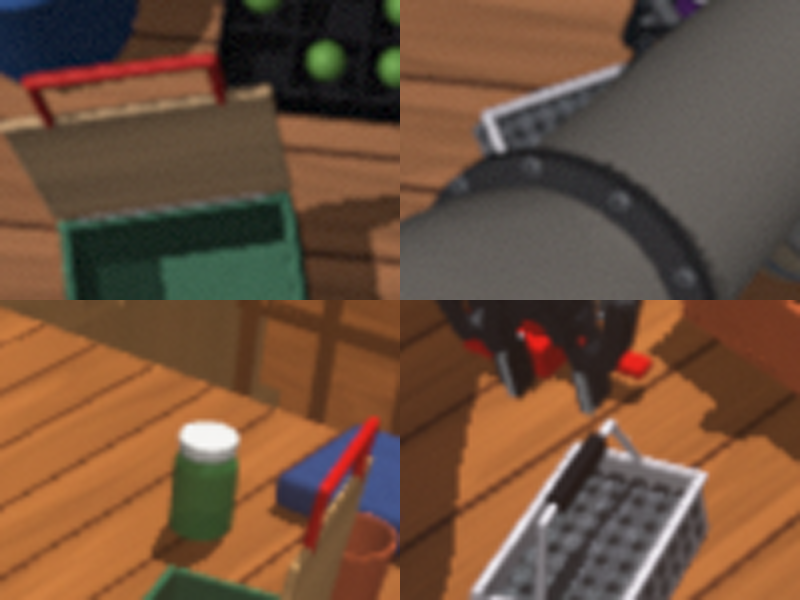

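The lid stands just past upright: bar at (25..215, 75) in the top-left crop, bin rim visible. The fingers are open above the grip, with tips at (515..585, 400) and the grip at (578,470) lower right. A numeric check before descending.

```bash
python3 - <<'E'
from h import *
print(proj("scene",[.4855,-.3517,.12]),"meas 164.5 252.5"); print("tips",proj("scene",[.4847,-.3516,.187]),"meas",(550-400)/4+120,(398-300)/4+210)
t=r.grab_frame("top");s=r.grab_frame("scene")
cv2.imwrite("pics/m5.png",np.hstack([crop(t,150,140,80,120,5),crop(s,270,100,80,120,5)]))
E
```

```text
[[164.15560561 252.03385769]] meas 164.5 252.5
tips [[159.55733242 233.67443601]] meas 157.5 234.5
```

View pics/m5.png

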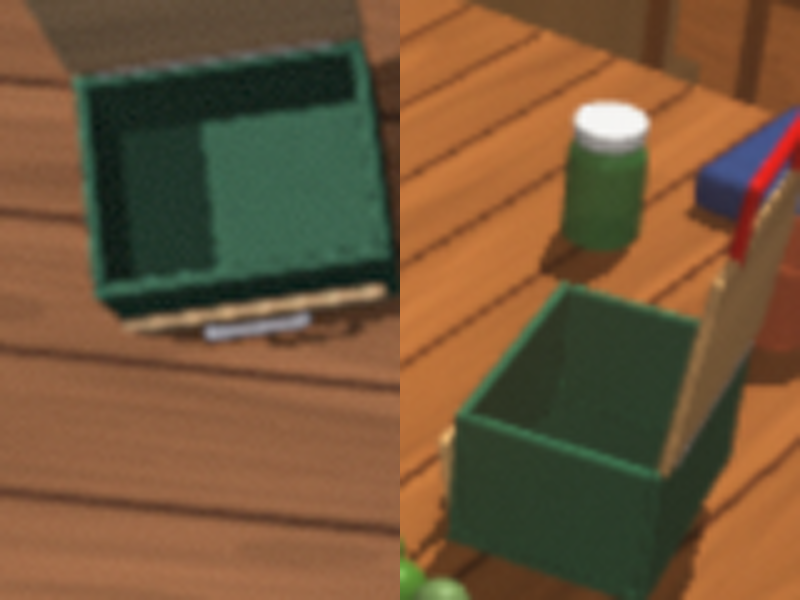

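The bin's rim is visible: top corners (76,82), (363,42), (395,262), (98,300); scene corners (567,285), (458,415), (660,472). I grasp the strainer, then refit the bin.

Emit:
step_arm:
  moves:
    - {"rx": 0, "ry": 0, "rz": 0, "dx": 0, "dy": 0, "dz": 20, "gripper": 0}
    - {"rx": 0, "ry": 0, "rz": 0, "dx": 0, "dy": 0, "dz": 20, "gripper": 0}
    - {"rx": 0, "ry": 0, "rz": 0, "dx": 0, "dy": 0, "dz": 20, "gripper": 0}
    - {"rx": 0, "ry": 0, "rz": 0, "dx": 0, "dy": 0, "dz": 15, "gripper": 0}
    - {"rx": 0, "ry": 0, "rz": 0, "dx": 0, "dy": 0, "dz": 10, "gripper": 0}
    - {"rx": 0, "ry": 0, "rz": 0, "dx": 0, "dy": 0, "dz": 0, "gripper": 0}
    - {"rx": 0, "ry": 0, "rz": 0, "dx": 0, "dy": 0, "dz": 0, "gripper": -1}
    - {"rx": 0, "ry": 0, "rz": 0, "dx": 0, "dy": 0, "dz": 0, "gripper": -1}
    - {"rx": 0, "ry": 0, "rz": 0, "dx": 0, "dy": 0, "dz": 0, "gripper": -1}
    - {"rx": 0, "ry": 0, "rz": 0, "dx": 0, "dy": 0, "dz": 0, "gripper": -1}
    - {"rx": 0, "ry": 0, "rz": 0, "dx": 0, "dy": 0, "dz": 0, "gripper": -1}
    - {"rx": 0, "ry": 0, "rz": 0, "dx": 0, "dy": 0, "dz": 0, "gripper": -1}
  grip_force: 60

```text
clock: 13.48
tcp_pos: [0.4859, -0.3524, 0.1241]
orientation: [1.681, 2.652, 0.001]
contact_force: [1.6, 0.7, 5.1]
grip_width: 0.0109
gripper_force: 60.2
```

```bash
python3 st.py; python3 - <<'E'
from h import *
from scipy.optimize import least_squares
W=lambda p,q:np.array(q)@R.from_rotvec([0,0,p[2]]).as_matrix().T+[p[0],p[1],0]
m=dict(bl=(.073,.093,.11),br=(.073,-.093,.11),fr=(-.073,-.093,.11),fl=(-.073,.093,.11))
tp=dict(bl=(76,82),br=(363,42),fr=(395,262),fl=(98,300)); sc=dict(fl=(167,285),fr=(58,415),br=(260,472))
f=lambda p:np.concatenate([(proj(n,W(p,[m[k] for k in d]))-(np.array(list(d.values()))/5+o)).ravel() for n,d,o in(("top",tp,(150,140)),("scene",sc,(270,100)))])
s=least_squares(f,[.56,.2,.25]);print(s.x[:2],np.degrees(s.x[2]),s.fun.round(1))
E
```

```text
13.475 [ 0.4859 -0.3524  0.1241] ytool deg 25.27 zt [ 0.002 -0.001 -1.   ] F [1.6 0.7 5.1] w 0.0109 60.16237556934357 q [ 0.1   0.57  0.57  1.88 -0.41  0.81  1.33]
[0.55615076 0.20158824] 14.225782408250563 [-0.7 -1.3  0.1 -1.3 -0.4 -1.5 -0.9 -0.4 -2.2 -1.7 -2.1 -0.7 -0.7  1. ]
```

Gripped, width 11 mm. I lift to clear the herbs and check the load.

Emit:
step_arm:
  moves:
    - {"rx": 0, "ry": 0, "rz": 0, "dx": 0, "dy": 0, "dz": 0, "gripper": -1}
    - {"rx": 0, "ry": 0, "rz": 0, "dx": 0, "dy": 0, "dz": -6, "gripper": -1}
    - {"rx": 0, "ry": 0, "rz": 0, "dx": 0, "dy": 0, "dz": -14, "gripper": -1}
    - {"rx": 0, "ry": 0, "rz": 0, "dx": 0, "dy": 0, "dz": -20, "gripper": -1}
    - {"rx": 0, "ry": 0, "rz": 0, "dx": 0, "dy": 0, "dz": -25, "gripper": -1}
    - {"rx": 0, "ry": 0, "rz": 0, "dx": 0, "dy": 0, "dz": -25, "gripper": -1}
    - {"rx": 0, "ry": 0, "rz": 0, "dx": 0, "dy": 0, "dz": -25, "gripper": -1}
    - {"rx": 0, "ry": 0, "rz": 0, "dx": 0, "dy": 0, "dz": -25, "gripper": -1}
    - {"rx": 0, "ry": 0, "rz": 0, "dx": 0, "dy": 0, "dz": -25, "gripper": -1}
    - {"rx": 0, "ry": 0, "rz": 0, "dx": 0, "dy": 0, "dz": -25, "gripper": -1}
    - {"rx": 0, "ry": 0, "rz": 0, "dx": 0, "dy": 0, "dz": -14, "gripper": -1}
    - {"rx": 0, "ry": 0, "rz": 0, "dx": 0, "dy": 0, "dz": -6, "gripper": -1}
    - {"rx": 0, "ry": 0, "rz": 3, "dx": 0, "dy": 0, "dz": 0, "gripper": -1}
    - {"rx": 0, "ry": 0, "rz": 4, "dx": 0, "dy": 0, "dz": 0, "gripper": -1}
    - {"rx": 0, "ry": 0, "rz": 4, "dx": 0, "dy": 0, "dz": 0, "gripper": -1}
    - {"rx": 0, "ry": 0, "rz": 0, "dx": 0, "dy": 0, "dz": 0, "gripper": -1}
  grip_force: 80

```text
clock: 15.48
tcp_pos: [0.4848, -0.3518, 0.3327]
orientation: [-1.927, -2.479, 0.001]
contact_force: [0.2, -0.6, -2.5]
grip_width: 0.0105
gripper_force: 78.0
```

Emit:
step_arm:
  moves:
    - {"rx": 0, "ry": 0, "rz": 0, "dx": 8, "dy": 3, "dz": 0, "gripper": -1}
    - {"rx": 0, "ry": 0, "rz": 0, "dx": 18, "dy": 7, "dz": 0, "gripper": -1}
    - {"rx": 0, "ry": 0, "rz": 0, "dx": 28, "dy": 11, "dz": 0, "gripper": -1}
    - {"rx": 0, "ry": 0, "rz": 0, "dx": 28, "dy": 11, "dz": 0, "gripper": -1}
    - {"rx": 0, "ry": 0, "rz": 0, "dx": 28, "dy": 11, "dz": 0, "gripper": -1}
    - {"rx": 0, "ry": 0, "rz": 0, "dx": 28, "dy": 11, "dz": 0, "gripper": -1}
    - {"rx": 0, "ry": 0, "rz": 0, "dx": 28, "dy": 11, "dz": 0, "gripper": -1}
    - {"rx": 0, "ry": 0, "rz": 0, "dx": 28, "dy": 11, "dz": 0, "gripper": -1}
    - {"rx": 0, "ry": 0, "rz": 0, "dx": 28, "dy": 11, "dz": 0, "gripper": -1}
    - {"rx": 0, "ry": 0, "rz": 0, "dx": 28, "dy": 11, "dz": 0, "gripper": -1}
    - {"rx": 0, "ry": 0, "rz": 0, "dx": 28, "dy": 11, "dz": 0, "gripper": -1}
    - {"rx": 0, "ry": 0, "rz": 0, "dx": 28, "dy": 11, "dz": 0, "gripper": -1}
    - {"rx": 0, "ry": 0, "rz": 0, "dx": 28, "dy": 11, "dz": 0, "gripper": -1}
    - {"rx": 0, "ry": 0, "rz": 0, "dx": 28, "dy": 11, "dz": 0, "gripper": -1}
    - {"rx": 0, "ry": 0, "rz": 0, "dx": 28, "dy": 11, "dz": 0, "gripper": -1}
    - {"rx": 0, "ry": 0, "rz": 0, "dx": 28, "dy": 11, "dz": 0, "gripper": -1}
    - {"rx": 0, "ry": 0, "rz": 0, "dx": 28, "dy": 11, "dz": 0, "gripper": -1}
    - {"rx": 0, "ry": 0, "rz": 0, "dx": 28, "dy": 11, "dz": 0, "gripper": -1}
    - {"rx": 0, "ry": 0, "rz": 0, "dx": 14, "dy": 6, "dz": 0, "gripper": -1}
    - {"rx": 0, "ry": 0, "rz": 0, "dx": 0, "dy": 0, "dz": 0, "gripper": -1}

```text
clock: 17.98
tcp_pos: [0.5508, 0.169, 0.3331]
orientation: [-1.926, -2.482, 0.001]
contact_force: [-1.2, 0.1, -2.0]
grip_width: 0.0104
gripper_force: 78.0
```

```bash
python3 st.py; python3 - <<'E'
from h import *
t=r.grab_frame("top");s=r.grab_frame("scene")
cv2.imwrite("pics/m6.png",np.hstack([crop(t,150,110,80,120,5),crop(s,270,60,80,120,5)]))
E
```

```text
17.975 [0.5508 0.169  0.3331] ytool deg 14.38 zt [-0. -0. -1.] F [-1.2  0.1 -2. ] w 0.0104 77.9944360256195 q [-0.81  0.26  0.49  1.72 -0.13  1.19 -0.02]
```

View pics/m6.png

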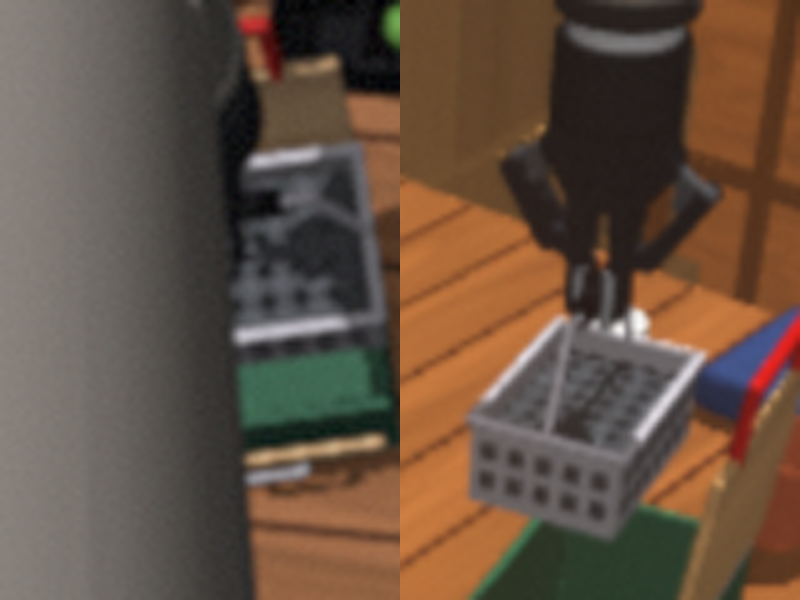

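The strainer hangs level, clear above the bin: scene rim corners (470,420), (618,460), (703,352); top corners (360,147), (383,318). I measure its offset from the TCP.

```bash
python3 - <<'E'
from h import *
from scipy.optimize import least_squares
W=lambda p,q:np.array(q)@R.from_rotvec([0,0,p[2]]).as_matrix().T+[p[0],p[1],p[3]]
m=dict(bl=(.052,.072,.061),br=(.052,-.072,.061),fr=(-.052,-.072,.061),fl=(-.052,.072,.061),ufr=(-.048,-.068,0),ubr=(.048,-.068,0))
tp=dict(br=(362,146),fr=(384,318)); sc=dict(fl=(163,318),fr=(70,420),br=(218,460),bl=(304,352))
f=lambda p:np.concatenate([(proj(n,W(p,[m[k] for k in d]))-((np.array(list(d.values()))+.5)/5-.5+o)).ravel() for n,d,o in(("top",tp,(150,110)),("scene",sc,(270,60)))])
for fz in (0,1):
  s=least_squares((lambda p:np.r_[f(p),(p[3]-.209)*1e4]) if not fz else f,[.55,.17,.25,.209]);x=s.x
  d=np.array([.5508-x[0],.169-x[1]]);c,sn=np.cos(np.radians(14.3)),np.sin(np.radians(14.3))
  print(x[:2],x[3],np.degrees(x[2]),"tcp-str in bin xy",d@[c,sn],d@[-sn,c],s.fun.round(1))
e=np.array([.558-.5508,.204-.169]);print("to go",e@[c,sn],e@[-sn,c])
E
```

```text
[0.55060811 0.16865932] 0.20898877453302867 13.18261688431503 tcp-str in bin xy 0.00027009160036023025 0.0002827307993901865 [ 0.8 -1.1  0.6  0.7 -0.7 -1.  -1.4 -1.6  1.4 -0.7  1.3 -0.3 -0.1]
[0.54983182 0.1705047 ] 0.2047568209614862 13.599339711703609 tcp-str in bin xy 0.0005665250709572801 -0.0016972140306818562 [ 0.1 -0.5  0.1  1.1 -0.9 -0.1 -1.1 -0.6  1.6  0.2  1.1  0.5]
to go 0.01562187871142555 0.032137157707636636
```

Emit:
step_arm:
  moves:
    - {"rx": 0, "ry": 0, "rz": 0, "dx": 6, "dy": 3, "dz": 0, "gripper": -1}
    - {"rx": 0, "ry": 0, "rz": 0, "dx": 10, "dy": 5, "dz": 0, "gripper": -1}
    - {"rx": 0, "ry": 0, "rz": 0, "dx": 10, "dy": 5, "dz": 0, "gripper": -1}
    - {"rx": 0, "ry": 0, "rz": 0, "dx": 5.6, "dy": 2.6, "dz": 0, "gripper": -1}
    - {"rx": 0, "ry": 0, "rz": 0.1, "dx": 0, "dy": 0, "dz": 0, "gripper": -1}
    - {"rx": 0, "ry": 0, "rz": 0, "dx": 0, "dy": 0, "dz": 6, "gripper": -1}
    - {"rx": 0, "ry": 0, "rz": 0, "dx": 0, "dy": 0, "dz": 12, "gripper": -1}
    - {"rx": 0, "ry": 0, "rz": 0, "dx": 0, "dy": 0, "dz": 12, "gripper": -1}
    - {"rx": 0, "ry": 0, "rz": 0, "dx": 0, "dy": 0, "dz": 12, "gripper": -1}
    - {"rx": 0, "ry": 0, "rz": 0, "dx": 0, "dy": 0, "dz": 12, "gripper": -1}
    - {"rx": 0, "ry": 0, "rz": 0, "dx": 0, "dy": 0, "dz": 10, "gripper": -1}
    - {"rx": 0, "ry": 0, "rz": 0, "dx": 0, "dy": 0, "dz": 8, "gripper": -1}
    - {"rx": 0, "ry": 0, "rz": 0, "dx": 0, "dy": 0, "dz": 4, "gripper": -1}
    - {"rx": 0, "ry": 0, "rz": 0, "dx": 0, "dy": 0, "dz": 0, "gripper": -1}
    - {"rx": 0, "ry": 0, "rz": 0, "dx": 0, "dy": 0, "dz": 0, "gripper": -1}
    - {"rx": 0, "ry": 0, "rz": 0, "dx": 0, "dy": 0, "dz": 0, "gripper": -1}

```text
clock: 20.08
tcp_pos: [0.5586, 0.2026, 0.2578]
orientation: [1.931, 2.478, 0.001]
contact_force: [0.3, 0.2, -2.2]
grip_width: 0.0107
gripper_force: 78.0
```

```bash
python3 st.py; python3 - <<'E'
from h import *
t=r.grab_frame("top");s=r.grab_frame("scene")
cv2.imwrite("pics/m7.png",np.hstack([crop(t,150,110,80,120,5),crop(s,270,80,80,120,5)]))
E
```

```text
20.075 [0.5586 0.2026 0.2578] ytool deg 14.14 zt [ 0.001  0.    -1.   ] F [ 0.3  0.2 -2.2] w 0.0107 77.97332525253296 q [-0.81  0.36  0.46  1.78 -0.18  1.05 -0.03]
```

View pics/m7.png

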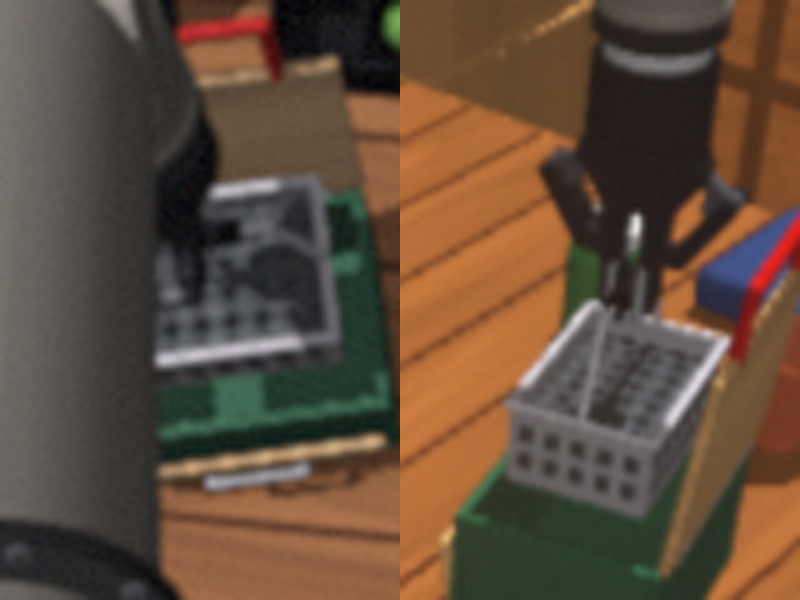

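The strainer is level, centred and clear of lid and rim: scene basket (510..730, 300..515) above the bin, top basket corner (322,178), rim corner (365,195). It needs a small trim down, then to settle.

Emit:
step_arm:
  moves:
    - {"rx": 0, "ry": 0, "rz": 0, "dx": 1, "dy": 0, "dz": 2, "gripper": -1}
    - {"rx": 0, "ry": 0, "rz": 0, "dx": 0, "dy": 0, "dz": 1, "gripper": -1}
    - {"rx": 0, "ry": 0, "rz": 0, "dx": 0, "dy": 0, "dz": 0, "gripper": -1}
    - {"rx": 0, "ry": 0, "rz": 0, "dx": 0, "dy": 0, "dz": 0, "gripper": -1}
    - {"rx": 0, "ry": 0, "rz": 0, "dx": 0, "dy": 0, "dz": 0, "gripper": -1}
    - {"rx": 0, "ry": 0, "rz": 0, "dx": 0, "dy": 0, "dz": 0, "gripper": -1}
    - {"rx": 0, "ry": 0, "rz": 0, "dx": 0, "dy": 0, "dz": 0, "gripper": -1}
    - {"rx": 0, "ry": 0, "rz": 0, "dx": 0, "dy": 0, "dz": 0, "gripper": -1}

```text
clock: 21.18
tcp_pos: [0.5582, 0.2035, 0.2544]
orientation: [-1.931, -2.478, -0.0]
contact_force: [-0.2, 0.1, -1.0]
grip_width: 0.0108
gripper_force: 78.0
```

```bash
python3 st.py; python3 -c "
from bench import r
import numpy as np
o=r.get_obs(); print(abs(o['qvel']).max()); z=o['tcp_pos'][2]
if .252<z<.258 and abs(o['qvel']).max()<.02: print(r.hand_in())"
```

```text
21.175 [0.5582 0.2035 0.2544] ytool deg 14.15 zt [ 0.  0. -1.] F [-0.2  0.1 -1. ] w 0.0108 77.97396898269653 q [-0.81  0.36  0.46  1.78 -0.19  1.04 -0.04]
0.0011866277175421663
the job is handed in; nothing more can be done
None
```

I handed the job in at 21 s: the lid stands at about 95° open, and the arm is holding the steel strainer still, level, centred and square about 2 cm above the bin's mouth, with no bumps seen.

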